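# Unpack the nested play beakers

## Task

Unpack the nested beakers from the leaning grey pot, one at a time in the reverse of the order they were packed: draw out the small yellow beaker and stand it upright, mouth up, in the middle of the yellow mat, then draw out the big blue beaker and stand it the same way in the middle of the blue mat. The blue beaker stays in the pot until the yellow one stands on its mat; set them down rather than dropping them. Leave the other toys where they are.

Things in the scene. Friction and masses are not known exactly. Their poses are not given: they have to be found in the camera images.
- stand: Wooden cradle fixed to the bench, base 160 x 125 mm, with a grey ceramic pot fixed in it. Origin: centre of the base's underside, on the bench; z up. The pot leans 40 degrees from vertical, mouth towards the stand's -x side (roughly towards the robot). Pot: 90 mm outer, 78 mm inner diameter, 80 mm tall. Cheeks beside the pot reach 65 mm above the bench.
- pot_floor (a point): Centre of the pot's inner floor, 70 mm below its mouth along its axis; the blue beaker's underside rests here. Axes as stand (not tilted).
- pot_mouth (a point): Centre of the pot's mouth, in the plane of its rim. Axes as stand (not tilted).
- big_beaker: Big blue plastic beaker, round, straight-sided, open: 67 mm outer diameter, 58 mm inner diameter, 110 mm tall, solid base 35 mm thick, 0.10 to 0.2 kg. Origin: centre of its underside; its z axis points to its mouth. Starts loose in the pot leaning with it, about 4 to 5 mm of play all round, its top 40 mm standing out of the pot.
- small_beaker: Small yellow plastic beaker, round, straight-sided, open: 48 mm outer diameter, 40 mm inner diameter, 115 mm tall, solid base 20 mm thick, 0.07 to 0.14 kg. Origin: centre of its underside; its z axis points to its mouth. Starts loose inside the blue beaker, leaning with it, about 5 mm of play all round, its top 40 mm standing out of the blue beaker.
- yellow_mat: Round yellow mat fixed on the bench, 130 mm diameter, 4 mm thick. Origin: centre of its underside, on the bench (z = 0).
- blue_mat: Round blue mat fixed on the bench, 130 mm diameter, 4 mm thick. Origin: centre of its underside, on the bench (z = 0).
- helmet: Bystander: small red doll's helmet, loose, about 100 mm across, 63 mm tall. Origin: centre of its underside.
- excavator: Bystander: orange toy excavator, loose, about 160 mm long (along its x), 80 mm wide, 112 mm tall. Origin: on the bench under the middle of its tracks.
- tower: Bystander: tower of three clear acrylic blocks glued together, loose, 60 x 60 mm at the foot, 127 mm tall. Origin: centre of its underside.
- xylo_bar: Bystander: wooden xylophone bar lying flat, loose, 35 x 160 mm (long along its y), 16 mm thick. Origin: centre of its underside.
Mind the look-alikes: they are no part of the job. Of the things shaped like the blue_mat, the blue one is meant.

How it is judged:
On the way, in this order (a step that is already met when the one before it is completed fails the run):
1. the yellow beaker is drawn right out of the blue one, which stays in the pot (distance between small_beaker and big_beaker above 0.11 m and distance between big_beaker and pot_floor below 0.025 m), for 0.1 s.
2. the yellow beaker stands released and upright in the middle of the yellow mat, the blue one still in the pot (horizontal distance between small_beaker and yellow_mat below 0.03 m and angle between small_beaker's own z axis and vertical below 0.12 rad and height (world z) of small_beaker between 0 and 0.01 m and linear speed of small_beaker below 0.03 m/s and contact force between the fingers and small_beaker below 0.1 N and distance between big_beaker and pot_floor below 0.025 m), for 0.2 s.
3. the blue beaker is drawn right out of the pot (distance between big_beaker and pot_floor above 0.08 m), for 0.1 s.
At the end, for the whole second after the job is handed in: The yellow beaker stands upright (mouth up, within 7 degrees), released and still on the yellow mat, the blue beaker likewise on the blue mat, each centre within 30 mm of its mat's centre (horizontal distance between small_beaker and yellow_mat below 0.03 m and angle between each of small_beaker, big_beaker's own z axis and vertical below 0.12 rad and height (world z) of small_beaker between 0 and 0.01 m and linear speed of each of small_beaker, big_beaker below 0.03 m/s and contact force between the fingers and small_beaker below 0.1 N and horizontal distance between big_beaker and blue_mat below 0.03 m and height (world z) of big_beaker between 0 and 0.01 m and contact force between the fingers and big_beaker below 0.1 N); the robot touches nothing.
It fails at once if the blue beaker drawn more than 40 mm out of the pot while the yellow one is still in it (distance between big_beaker and pot_floor above 0.04 m and distance between small_beaker and big_beaker below 0.1 m).
It fails at once if a beaker dropped on its mat (landing faster than 0.6 m/s) ((linear speed of small_beaker above 0.6 m/s and height (world z) of small_beaker below 0.02 m and horizontal distance between small_beaker and yellow_mat below 0.08 m) or (linear speed of big_beaker above 0.6 m/s and height (world z) of big_beaker below 0.02 m and horizontal distance between big_beaker and blue_mat below 0.08 m)).
It fails at once if the helmet, excavator, tower or xylophone bar moved by more than 30 mm (distance of any of helmet, excavator, tower, xylo_bar from where it was at the start of the episode above 0.03 m).
It also fails if it takes over 56 s, if anything falls off the work surface, if the arm or the gripper's body presses on something with over 40 N, if the wrist force passes 120 N, or if a joint passes its speed limit or range.

## Robot

A 6-joint arm with a two-finger parallel gripper is mounted at the origin on the work surface. World frame = base frame: x ahead of the robot, y to its left, z up, the work surface at z = 0. Lengths are in m, angles in rad, forces in N, time in s.
With the tool pointing down it reaches from about 0.3 to 0.775 m from the base axis. Payload 14.6 kg.
Tool frame: the origin (TCP) lies at the centre of the arm's flange, where the gripper is bolted on; the fingertips stand 199 mm ahead of it and the grasp point (between the pads) lies 180 mm ahead of it; z points along the fingers, y is the line along which they close (so a half turn about z gives the same grasp; the last joint's range is limited). The gripper opens to 94 mm and grips with 3 to 60 N. Pads are 16 mm wide; open, the fingers measure 119 mm over their backs; the gripper's body (75 mm by 177 mm) begins 78 mm behind the grasp point.
Start: joints at [-1.341, 0.3, 1.521, -0, 1.321, -0.067], TCP at [0.161, -0.526, 0.405] pointing down, gripper open.
Joint ranges: [-3.03, 3.03], [-0.79, 2.21], [0.23, 2.52], [-1.04, 4.18], [0, 3.07], [-2.55, 2.55]. Speed limits (rad/s): [2.22, 2.22, 2.57, 3.14, 3.14, 3.14].

## Interface

Orientations are given as [roll, pitch, yaw] about the fixed x, y, z axes, in that order (R = Rz(yaw) Ry(pitch) Rx(roll)).
In Python, from station import ctrl gives the robot as it stands. The module is installed in compiled form; this text tells all that it offers.
- The arm moves only by the tool servo_tool, never from a script. Its argument "motion" is a list of rows, each a list of 5 numbers: the closure, from 0 (fully open) to 1 (shut), then the shift along the world's x, y, z in cm, then the turn about the world's z in degrees. A call has 1 to 20 rows; each row is the pose to reach, as a shift and turn from the pose commanded when the call began; what a row does not reach only later rows make up. A row lasts 1/8 s, in which the tool goes at most 62.5 mm and 10.7 degrees, less where a joint would pass 70% of its speed; a pose out of reach is approached as far as the arm can. A call with a gripper value outside its range is refused whole. The fingers move at their own pace and stop on an object; "squeeze" is the grip in N (left out, the last holds). Time passes only in rows, so rows that repeat a pose let the fingers close. It gives the time, the measured TCP pose, the force, the opening and the grip force at its end, in the units of the state.
- ctrl.get_obs(): the state, without advancing time (a new reading comes with each control period).
- ctrl.camera(name): name is "scene" or "top"; returns a dict with "image" (400x640x3 uint8, red, green, blue), "fx", "fy", "cx", "cy" (pixels), "camera_from_world" (4x4, takes a point from world to camera coordinates). Camera axes: x right, y up, looking along -z (the intrinsics and any distortion apply to the point x, -y, -z); pixel columns grow to the right and rows downward; lengths in m; the calibration is good to about 2 mm. A picture is of the moment at which its call begins. There is no depth.
- ctrl.hand_in(): hands the job in; it is judged then, once.
The state is a dict: "time_s": time; "qpos": joint angles; "joint_vel": joint speeds; "tau": joint torques, N m; "ee_pos": TCP position; "eef_rot": TCP orientation; "force": force on the tool from outside, world axes, zero at the start; "moment": the same for the moment, N m; "grip_width": finger opening in m; "grip_force": force on a finger pad.
Only numpy, scipy, OpenCV 4.12 (cv2) and the standard library are available. Lean on these libraries where they do the work, as an engineer would, in place of code of your own. Each camera call takes 0.05 s, during which the arm holds its last target. There are 200 camera calls.

## Working session

There is one attempt and no reset: what is moved stays moved. The work goes in short steps, Python scripts to look and compute and a tool call to move; the robot and the scene stay as the last step left them, time stands still between calls to the robot, and variables do not carry over. Pictures are saved under pics/ and viewed, at most 10 in all, crops included, and the job is handed in when it is done.

Besides the shell and the picture viewer there is one more tool, called after "Emit:" as name(argument=value, ...), one argument or row to a line, values as JSON. servo_tool: Moves the arm, as the interface text tells. Its arguments: {"type":"object","properties":{"motion":{"type":"array","items":{"type":"array","items":{"type":"number"}}},"squeeze":{"type":"number"}},"required":["motion"]}

```bash
mkdir -p pics; cat > h.py <<'E'
from station import ctrl
import numpy as np, cv2
def cam(n):
    c=ctrl.camera(n); c['bgr']=c['image'][:,:,::-1].copy(); return c
def ray(c,u,v):
    T=np.array(c['camera_from_world']); R=T[:3,:3]; o=-R.T@T[:3,3]
    d=np.array([(u-c['cx'])/c['fx'],-(v-c['cy'])/c['fy'],-1.]); d=R.T@d
    return o,d/np.linalg.norm(d)
def onz(c,u,v,z):
    o,d=ray(c,u,v); return o+d*(z-o[2])/d[2]
def tri(c1,p1,c2,p2):
    o1,d1=ray(c1,*p1); o2,d2=ray(c2,*p2)
    s=np.linalg.lstsq(np.c_[d1,-d2],o2-o1,rcond=None)[0]
    a=o1+d1*s[0]; b=o2+d2*s[1]; return (a+b)/2,np.linalg.norm(a-b)
def proj(c,p):
    q=np.array(c['camera_from_world'])@np.r_[p,1]
    return c['cx']-c['fx']*q[0]/q[2], c['cy']+c['fy']*q[1]/q[2]
E
python3 - <<'E'
from h import *
for n in ('scene','top'):
    c=cam(n); cv2.imwrite(f'pics/{n}0.png',c['bgr'])
    print(n,{k:v for k,v in c.items() if k not in('image','bgr')})
print(ctrl.get_obs())
E
```

```text
scene {'fx': 373.93991055653686, 'fy': 373.93991055653686, 'cx': 315.8363270552992, 'cy': 199.23066064689863, 'camera_from_world': array([[-0.74074898,  0.67168047, -0.01167419,  0.443096  ],
       [-0.38454613, -0.40971157,  0.82720052,  0.11691809],
       [ 0.55083139,  0.61723721,  0.56178556, -1.35871218],
       [ 0.        ,  0.        ,  0.        ,  1.        ]])}
top {'fx': 411.3287216531376, 'fy': 411.3287216531376, 'cx': 327.78179868351964, 'cy': 187.94007587317049, 'camera_from_world': array([[-0.02256794, -0.99972992,  0.00554842, -0.06218558],
       [ 0.99576817, -0.02198327,  0.08923272, -0.55486226],
       [-0.08908664,  0.00753874,  0.99599535, -1.1814658 ],
       [ 0.        ,  0.        ,  0.        ,  1.        ]])}
{'time_s': 0.1, 'qpos': array([-1.34061611e+00,  3.00399055e-01,  1.52148158e+00,  1.18053519e-07,
        1.32070359e+00, -6.66030394e-02]), 'joint_vel': array([ 0.00025334, -0.00292594, -0.00443489, -0.00115918, -0.00052347,
       -0.00086415]), 'tau': array([ 1.99938469e-03, -5.32638788e+01, -3.53278363e+01,  7.09833833e-02,
        2.35228508e-02, -5.18824459e-05]), 'ee_pos': array([ 0.16083519, -0.52593307,  0.40416784]), 'eef_rot': array([-3.14060329e+00, -6.61070064e-05,  2.96783193e-01]), 'force': array([ 0.66920495, -0.18182406, -0.05833356]), 'moment': array([0.00245547, 0.01941831, 0.03476262]), 'grip_force': 0.0, 'grip_width': 0.09368258075233983}
```

View pics/scene0.png

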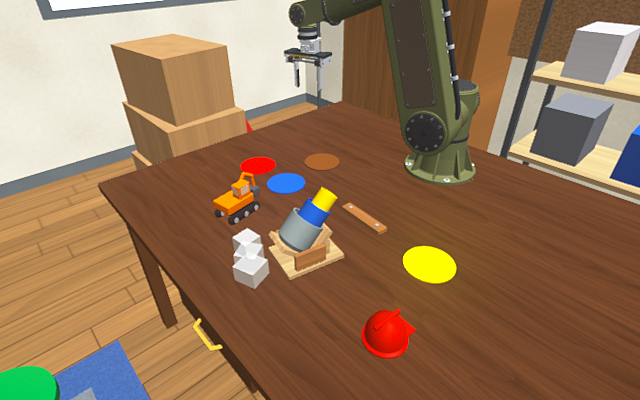

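View pics/top0.png

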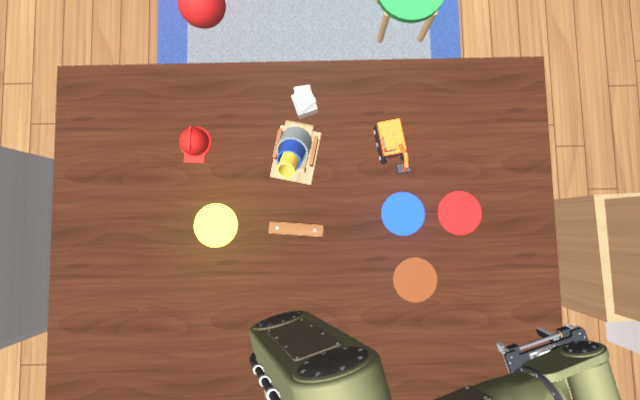

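The blue mat is at scene (286,183) and top (403,214). Its look-alikes are the red mat at top (460,213) and the brown mat at top (415,280); only the first is blue. The yellow mat is at top (216,226). The pot with its beakers is at top (290,155) and scene (310,220). I'll confirm these in one enlarged crop.

```bash
python3 - <<'E'
from h import *
t=cam('top'); s=cam('scene')
K=np.ones((3,3),np.uint8)
def comps(c,lo,hi,amin=40):
    hsv=cv2.cvtColor(c['bgr'],cv2.COLOR_BGR2HSV); m=cv2.inRange(hsv,lo,hi)
    n,l,st,ce=cv2.connectedComponentsWithStats(m)
    return [(st[i].tolist(),ce[i].round(2)) for i in range(1,n) if st[i][4]>amin],l
for nm,lo,hi in (('yellow',(22,120,120),(35,255,255)),('blue',(100,150,80),(125,255,255))):
    for n,c in (('top',t),('scene',s)):
        for st,ce in comps(c,lo,hi)[0]:
            print(nm,n,st,ce,onz(c,*ce,.004).round(4))
a=cv2.resize(t['bgr'][110:195,260:330],None,fx=6,fy=6,interpolation=cv2.INTER_CUBIC)
b=cv2.resize(s['bgr'][180:280,262:350],None,fx=5.1,fy=5.1,interpolation=cv2.INTER_CUBIC)[:510]
d=np.zeros((510,449,3),np.uint8);d[:b.shape[0],:b.shape[1]]=b
top=np.hstack([a[:, :400],d[:, :400]])
m=cv2.resize(t['bgr'][180:305,370:490],(240,250))[:,:]
img=cv2.resize(np.hstack([top]),(640,408)); print(img.shape)
cv2.imwrite('pics/crop1.png',np.hstack([a[:, :420],d[:,:370]])); 
E
```

```text
yellow top [378, 119, 27, 36, 551] [391.44 134.15] [ 0.7141 -0.2707  0.004 ]
yellow top [280, 152, 19, 20, 190] [289.47 159.01] [0.6449 0.0383 0.004 ]
yellow top [278, 164, 15, 12, 144] [284.81 169.81] [0.6125 0.0527 0.004 ]
yellow scene [312, 187, 25, 25, 372] [324.19 198.93] [ 0.4463 -0.1278  0.004 ]
yellow scene [402, 245, 55, 39, 1587] [429.17 264.19] [0.4543 0.2664 0.004 ]
yellow scene [193, 319, 29, 31, 167] [204.63 336.92] [0.9754 0.0734 0.004 ]
blue top [277, 140, 24, 29, 207] [289.63 148.1 ] [0.6781 0.0373 0.004 ]
blue scene [610, 125, 30, 62, 1007] [629.36 161.33] [-0.5362  0.458   0.004 ]
blue scene [267, 173, 38, 21, 610] [285.65 183.03] [ 0.4759 -0.2877  0.004 ]
blue scene [298, 198, 32, 29, 458] [312.53 213.34] [ 0.5249 -0.0955  0.004 ]
blue scene [117, 340, 32, 60, 65] [132.43 369.72] [1.1129 0.0452 0.004 ]
(408, 640, 3)
```

View pics/crop1.png

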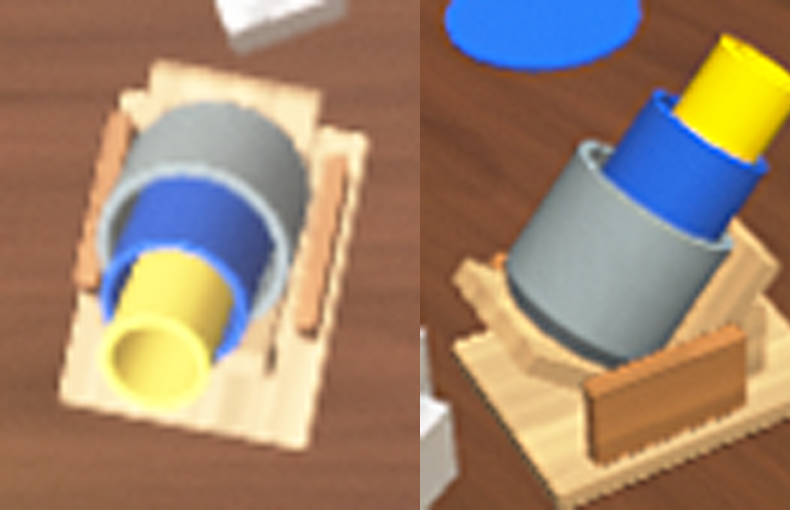

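The left half of the crop shows the yellow mouth centred near top pixel (286,170). The base front corners are at (270,177) and (311,185), and the rear right corner is at (321,132). The right half shows the yellow rim near scene pixel (328,192). The mat beyond it is plainly the blue one. Next I'll measure more exactly.

```bash
python3 - <<'E'
from h import *
t=cam('top'); s=cam('scene')
hs=cv2.cvtColor(t['bgr'],cv2.COLOR_BGR2HSV)
print('px',hs[226,216],hs[214,403])
for nm,(u,v),(us,vs),z in (('ymat',(216,226),(429,264),.004),('bmat',(403,214),(286,183),.004)):
    for c,(a,b) in ((t,(u,v)),(s,(us,vs))):
        m=np.zeros((402,642),np.uint8)
        cv2.floodFill(c['bgr'].copy(),m,(a,b),0,(6,10,10),(6,10,10),8|cv2.FLOODFILL_MASK_ONLY|(255<<8))
        m=m[1:-1,1:-1]; cnt=max(cv2.findContours(m,0,cv2.CHAIN_APPROX_NONE)[0],key=cv2.contourArea)
        P=np.array([onz(c,*p[0],z)[:2] for p in cnt]); (x,y),r=cv2.minEnclosingCircle((P*1000).astype(np.float32))
        print(nm,P.mean(0).round(4),x,y,'r',r)
# stand base corners
for z in (.01,.02):
    A,B,C=[onz(t,*p,z) for p in ((270.3,177.),(311.3,184.7),(321.3,132.5))]
    print('base',z,A.round(4),B.round(4),C.round(4),np.linalg.norm(A-B),np.linalg.norm(B-C),'yaw x',np.degrees(np.arctan2(*(C-B)[1::-1])),np.degrees(np.arctan2(*(A-B)[1::-1]))-90)
# yellow mouth: hulls in both views
def hull(c,box):
    x0,y0,x1,y1=box; hsv=cv2.cvtColor(c['bgr'],cv2.COLOR_BGR2HSV)[y0:y1,x0:x1]
    m=cv2.inRange(hsv,(20,90,80),(36,255,255)); n,l,st,_=cv2.connectedComponentsWithStats(m)
    cnt=max(cv2.findContours(m,0,cv2.CHAIN_APPROX_NONE)[0],key=cv2.contourArea)
    return cv2.convexHull(cnt).reshape(-1,2)+[x0,y0],m
for c,b in((t,(270,140,305,185)),(s,(305,180,345,222))):
    h,m=hull(c,b); print(h.tolist())
b=cv2.resize(s['bgr'][180:220,300:350],None,fx=14,fy=14,interpolation=cv2.INTER_CUBIC)
cv2.imwrite('pics/crop2.png',b)
p,e=tri(t,(286.2,170),s,(328.1,192.2)); print(p,e)
E
```

```text
px [ 30  66 255] [105 144 255]
ymat [0.4533 0.2602] 453.478759765625 260.7088928222656 r 62.596839904785156
ymat [0.4528 0.2644] 452.19903564453125 262.6529846191406 r 65.2302017211914
bmat [ 0.4747 -0.2953] 475.01666259765625 -294.62762451171875 r 64.04563903808594
bmat [ 0.4741 -0.2896] 473.2925720214844 -291.0451354980469 r 63.165828704833984
base 0.01 [0.5911 0.0955 0.01  ] [ 0.5654 -0.0259  0.01  ] [ 0.7224 -0.059   0.01  ] 0.1241450212046742 0.16038352477314755 yaw x -11.887290291541206 -11.943884710291414
base 0.02 [0.5899 0.0942 0.02  ] [ 0.5644 -0.0263  0.02  ] [ 0.7201 -0.059   0.02  ] 0.12312458799413452 0.1590652224077865 yaw x -11.887290291541195 -11.943884710291414
[[289, 152], [292, 153], [294, 154], [297, 157], [298, 160], [294, 172], [293, 174], [291, 176], [288, 177], [284, 177], [280, 175], [279, 174], [277, 170], [277, 168], [278, 164], [279, 161], [282, 154], [283, 153], [285, 152]]
[[323, 187], [327, 189], [333, 193], [337, 197], [337, 198], [329, 209], [327, 211], [324, 210], [318, 207], [314, 204], [312, 202], [312, 200], [315, 195], [320, 188], [321, 187]]
[0.58815342 0.03424693 0.16999367] 0.0033403067525347883
```

View pics/crop2.png

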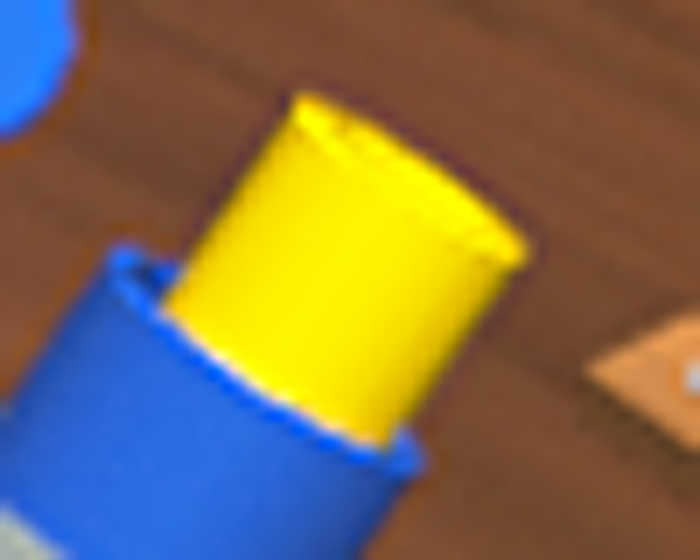

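The crop shows the yellow rim running from scene pixel (321,187) to (337,198), centred near (329,192). The stand yaw is about -11.9°. The measured base is 124 x 160 mm, which matches the given size. The mouth lies 2 mm off the stand's symmetry plane. I'll move to a hover above it.

Emit:
servo_tool(
  motion=[
    [0,10,15,0,-9],
    [0,20,30,0,-18],
    [0,30,43,0,-28.9],
    [0,43.6,55.8,0,-28.9],
    [0,43.6,55.8,0,-28.9],
    [0,43.6,55.8,0,-28.9],
    [0,43.6,55.8,0,-28.9],
    [0,43.6,55.8,0,-28.9],
    [0,43.6,55.8,0,-28.9],
    [0,43.6,55.8,0,-28.9],
    [0,43.6,55.8,0,-28.9],
    [0,43.6,55.8,0,-28.9],
    [0,43.6,55.8,-1,-28.9],
    [0,43.6,55.8,-2,-28.9],
    [0,43.6,55.8,-2,-28.9],
  ],
  squeeze=12,
)

```text
time_s: 2.17
ee_pos: [0.5964, 0.0311, 0.3837]
eef_rot: [3.141, 0.002, -0.209]
force: [-0.1, 0.8, 0.6]
grip_width: 0.0941
grip_force: 0.0
```

```bash
python3 - <<'E'
from h import *
t=cam('top'); s=cam('scene')
o=ctrl.get_obs(); print(o['time_s'],o['ee_pos'],o['eef_rot'],o['qpos'],o['force'])
p,e=tri(t,(285.8,169.6),s,(329.0,192.2)); print(p,e)
a=cv2.resize(t['bgr'][100:200,250:350],None,fx=4,fy=4); b=cv2.resize(s['bgr'][150:250,270:370],None,fx=4,fy=4)
cv2.imwrite('pics/hover.png',np.hstack([a,b]))
E
```

```text
2.275 [0.59659401 0.03126543 0.38495575] [-3.14154509e+00 -2.72811186e-04 -2.08693111e-01] [-8.94302944e-03  4.21051318e-01  1.40356778e+00 -7.75986593e-06
  1.31669673e+00  1.77054835e+00] [0.15706219 0.39501658 0.58307682]
[0.58830355 0.03597023 0.17094045] 0.005571765379458456
```

View pics/hover.png

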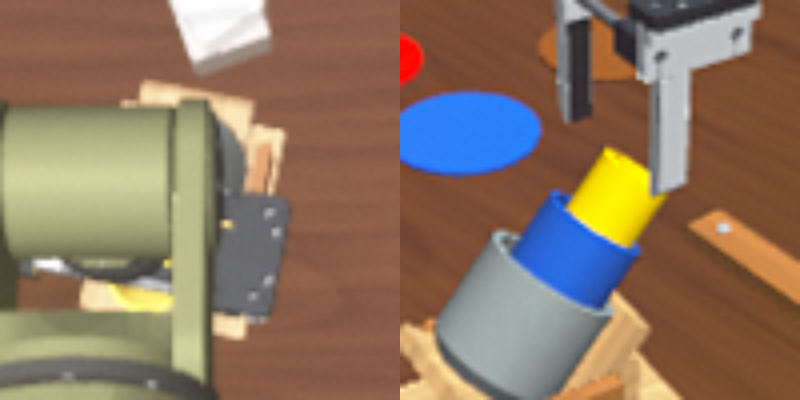

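The hover picture shows the fingers straddling the yellow beaker: the near finger's tip is at scene pixel (337,197) and the yellow rim runs through (329,192). I'll descend and close.

Emit:
servo_tool(
  motion=[
    [0,0,0.2,-1.5,0],
    [0,0,0.2,-3,0],
    [0,0,0.2,-4.5,0],
    [0,0,0.2,-4.5,0],
    [0.5,0,0.2,-4.5,0],
    [0.6,0,0.2,-4.5,0],
    [0.7,0,0.2,-4.5,0],
    [0.7,0,0.2,-4.5,0],
    [0.7,0,0.2,-4.5,0],
    [0.7,0,0.2,-4.5,0],
  ],
  squeeze=12,
)

```text
time_s: 3.52
ee_pos: [0.5968, 0.0341, 0.3397]
eef_rot: [-3.142, -0.0, -0.208]
force: [-0.5, -0.3, 0.6]
grip_width: 0.0485
grip_force: 12.0
```

Emit:
servo_tool(
  motion=[
    [0.7,-0.6,0.1,0.8,0],
    [0.7,-1.3,0.3,1.5,0],
    [0.7,-1.9,0.4,2.3,0],
    [0.7,-2.5,0.5,3.1,0],
    [0.7,-3.1,0.7,3.8,0],
    [0.7,-3.1,0.7,3.8,0],
  ],
)

```text
time_s: 4.28
ee_pos: [0.5655, 0.0412, 0.3784]
eef_rot: [-3.141, -0.001, -0.207]
force: [0.3, 0.4, -0.4]
grip_width: 0.0483
grip_force: 12.0
```

```bash
python3 - <<'E'
from h import *
s=cam('scene')
b=cv2.resize(s['bgr'][130:250,260:380],None,fx=4,fy=4)
cv2.imwrite('pics/draw.png',b)
E
```

```text
(no output)
```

View pics/draw.png

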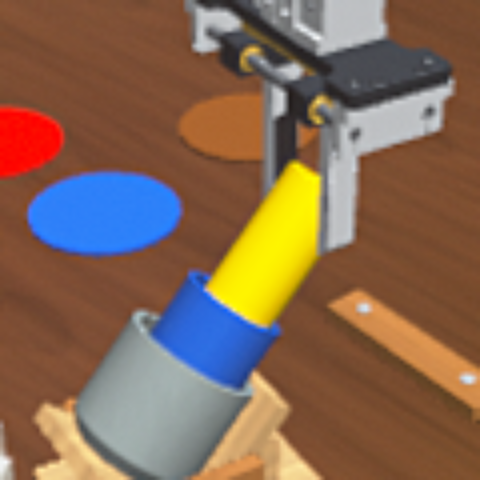

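Yellow has come about 5 cm out and is still aligned; the blue beaker remains in the pot (blue rim at about scene pixel (319,205)). I'll continue along the axis and lift clear.

Emit:
servo_tool(
  motion=[
    [0.7,-0.6,0.1,0.8,0],
    [0.7,-1.3,0.3,1.5,0],
    [0.7,-1.9,0.4,2.3,0],
    [0.7,-2.5,0.5,3.1,0],
    [0.7,-3.1,0.7,3.8,0],
    [0.7,-3.8,0.8,4.6,0],
    [0.7,-4.4,0.9,5.4,0],
    [0.7,-6,2,7,0],
    [0.7,-6,2,7,0],
  ],
)

```text
time_s: 5.45
ee_pos: [0.5053, 0.0614, 0.449]
eef_rot: [-3.141, -0.002, -0.207]
force: [0.6, -0.0, -1.6]
grip_width: 0.0485
grip_force: 12.0
```

```bash
python3 - <<'E'
from h import *
s=cam('scene'); o=ctrl.get_obs(); print(o['ee_pos'],o['qpos'])
b=cv2.resize(s['bgr'][90:240,260:420],None,fx=3.5,fy=3.5)
cv2.imwrite('pics/out.png',b)
E
```

```text
[0.50569306 0.06111094 0.44809997] [ 4.83576067e-02  1.77041760e-01  1.57116736e+00 -7.21295325e-05
  1.39213977e+00  1.82624003e+00]
```

View pics/out.png

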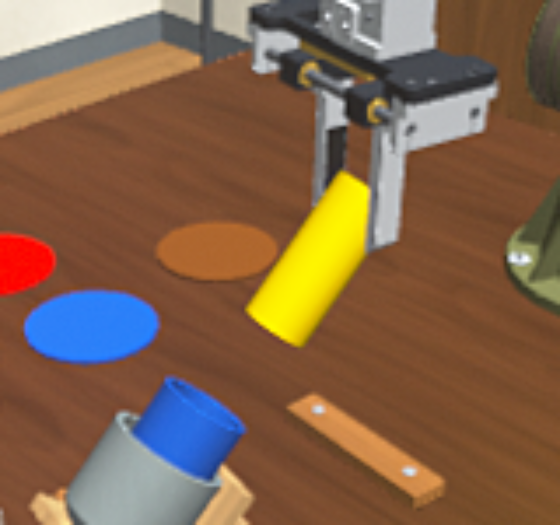

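Yellow is fully out and still held at about 40°; blue is in the pot. Next I'll carry it over the yellow mat, offset so that its lower edge pivots into place.

Emit:
servo_tool(
  motion=[
    [0.7,-3,4,0,0],
    [0.7,-6,9,0,0],
    [0.7,-9,14,-2,0],
    [0.7,-11,19,-5,0],
    [0.7,-12.2,21.5,-8,0],
    [0.7,-12.2,21.5,-11,0],
    [0.7,-12.2,21.5,-13.8,0],
    [0.7,-12.2,21.5,-15,0],
    [0.7,-12.2,21.5,-15,0],
    [0.7,-12.2,21.5,-15,0],
  ],
)

```text
time_s: 6.75
ee_pos: [0.3842, 0.2761, 0.2985]
eef_rot: [-3.141, -0.001, -0.208]
force: [0.6, -0.3, -0.8]
grip_width: 0.0482
grip_force: 12.0
```

```bash
python3 - <<'E'
from h import *
s=cam('scene'); t=cam('top'); o=ctrl.get_obs(); print(o['ee_pos'],o['qpos'],o['force'])
b=cv2.resize(s['bgr'][160:300,360:500],None,fx=3.5,fy=3.5)
a=cv2.resize(t['bgr'][170:290,150:270],(490,490))
cv2.imwrite('pics/mat.png',np.hstack([b,a])[:, :800])
E
```

```text
[0.38404801 0.27608275 0.29851296] [ 5.45827217e-01  2.53322040e-01  1.84856625e+00 -2.63376072e-05
  1.03817826e+00  2.32435881e+00] [-0.72178863  0.62336374 -0.43199485]
```

View pics/mat.png

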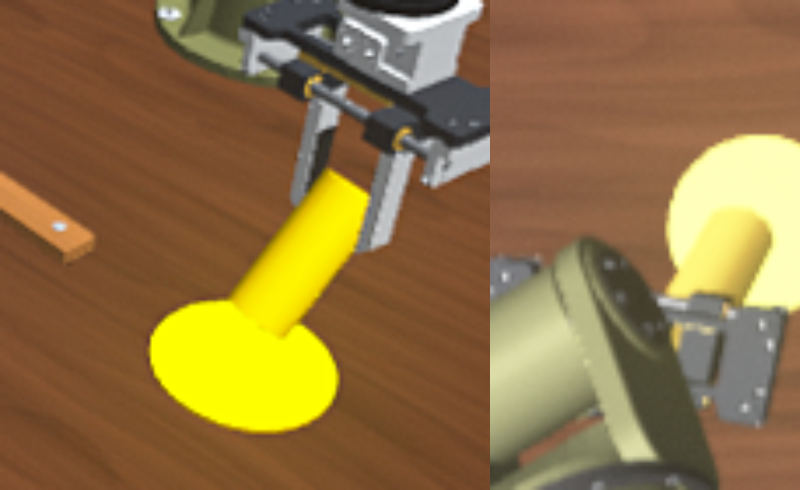

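The beaker is tilted over the mat's near side, its lower edge about 2 cm above the mat. I'll lower it to touch.

Emit:
servo_tool(
  motion=[
    [0.7,0,0,-0.7,0],
    [0.7,0,0,-1.3,0],
    [0.7,0,0,-1.8,0],
    [0.7,0,0,-2.1,0],
    [0.7,0,0,-2.3,0],
    [0.7,0,0,-2.3,0],
  ],
  squeeze=8,
)

```text
time_s: 7.6
ee_pos: [0.3839, 0.2761, 0.2748]
eef_rot: [-3.141, -0.0, -0.208]
force: [-0.9, 0.1, 2.9]
grip_width: 0.0491
grip_force: 8.0
```

Contact at 2.9 N. Now I'll roll it upright about that edge.

Emit:
servo_tool(
  motion=[
    [0.7,0.6,-0.12,0.25,0],
    [0.7,1.14,-0.24,0.5,0],
    [0.7,1.7,-0.37,0.7,0],
    [0.7,2.34,-0.49,0.85,0],
    [0.7,2.9,-0.6,0.95,0],
    [0.7,3.38,-0.71,1.0,0],
    [0.7,3.38,-0.71,1.0,0],
  ],
  squeeze=5,
)

```text
time_s: 8.48
ee_pos: [0.4179, 0.2689, 0.2846]
eef_rot: [3.142, 0.0, -0.208]
force: [0.0, 0.3, -0.7]
grip_width: 0.049
grip_force: 5.0
```

```bash
python3 - <<'E'
from h import *
s=cam('scene'); o=ctrl.get_obs(); print(o['ee_pos'],o['force'],o['grip_width'])
b=cv2.resize(s['bgr'][160:300,360:500],None,fx=3.5,fy=3.5)
cv2.imwrite('pics/roll.png',b)
E
```

```text
[0.41769159 0.26889446 0.28452356] [ 0.3002485   0.77094498 -0.31475077] 0.04880057386087217
```

View pics/roll.png

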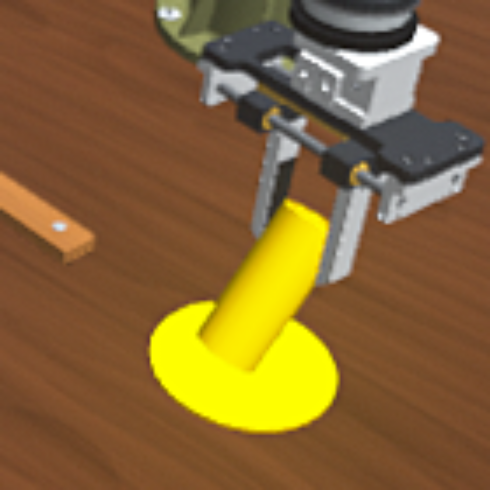

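The beaker slid rather than pivoted: it is still about 38° in the pads, now nearer the mat's middle. I'll lift it 5 mm and loosen to 3 N so gravity can swing it upright, and measure the tilt numerically from here on.

```bash
cat >> h.py <<'E'
def tilt(c,col,box,w,rows):
    """left-edge slope of the beaker in the scene view against that of a beaker leaning th at grip point g, in the lean direction w"""
    lo,hi=col; x0,x1=box
    m=cv2.inRange(cv2.cvtColor(c['bgr'],cv2.COLOR_BGR2HSV),lo,hi)
    L=[]
    for v in rows:
        xs=np.where(m[v,x0:x1])[0]
        L.append((v,xs.min()+x0,xs.max()+x0) if len(xs) else (v,-1,-1))
    return np.array(L)
def predslope(c,g,r,h,up,w=np.array([-.978,.206,0])):
    out={}
    for th in range(-10,55,5):
        a=np.sin(np.radians(th))*w+np.array([0,0,np.cos(np.radians(th))])
        p=np.array(proj(c,g+a*up)); q=np.array(proj(c,g-a*h)); out[th]=(q-p)[0]/(q-p)[1]
    return {k:round(float(v),3) for k,v in out.items()}
E
cat > ty.py <<'E'
from h import *
s=cam('scene'); o=ctrl.get_obs(); g=o['ee_pos']-[0,0,.18]
print(o['ee_pos'],o['force'].round(1),'grip px',proj(s,g))
v0=int(proj(s,g)[1]); L=tilt(s,((20,120,90),(36,255,255)),(395,480),None,range(v0-8,v0+36,3)); print(L.tolist())
print(predslope(s,g,.024,.1,.014))
E
python3 ty.py
```

```text
[0.41757645 0.26894074 0.28455299] [ 0.1  0.3 -0.5] grip px (np.float64(445.39646305506335), np.float64(227.09582099681572))
[[219, 439, 448], [222, 438, 453], [225, 436, 453], [228, 433, 452], [231, 431, 452], [234, 429, 451], [237, 427, 450], [240, 425, 449], [243, 423, 448], [246, 415, 446], [249, 409, 444], [252, 405, 445], [255, 403, 449], [258, 403, 452], [261, 402, 454]]
{-10: -0.077, -5: -0.158, 0: -0.233, 5: -0.302, 10: -0.368, 15: -0.431, 20: -0.493, 25: -0.554, 30: -0.616, 35: -0.68, 40: -0.746, 45: -0.815, 50: -0.89}
```

Emit:
servo_tool(
  motion=[
    [0.7,0,0,0.3,0],
    [0.7,0,0,0.6,0],
    [0.7,0,0,0.6,0],
    [0.7,0,0,0.6,0],
  ],
  squeeze=3,
)

```text
time_s: 9.07
ee_pos: [0.4176, 0.269, 0.2907]
eef_rot: [3.142, 0.0, -0.208]
force: [-0.2, 0.1, -1.3]
grip_width: 0.0483
grip_force: 3.0
```

```bash
python3 ty.py
```

```text
[0.41760821 0.26896422 0.29061073] [-0.3 -0.3 -0.8] grip px (np.float64(445.8580973414556), np.float64(225.13039897756968))
[[217, 440, 448], [220, 438, 453], [223, 436, 454], [226, 434, 453], [229, 432, 452], [232, 430, 451], [235, 428, 451], [238, 426, 450], [241, 424, 448], [244, 422, 446], [247, 413, 444], [250, 407, 442], [253, 405, 447], [256, 403, 450], [259, 402, 453]]
{-10: -0.078, -5: -0.159, 0: -0.233, 5: -0.302, 10: -0.368, 15: -0.431, 20: -0.492, 25: -0.554, 30: -0.616, 35: -0.679, 40: -0.745, 45: -0.815, 50: -0.89}
```

Even 3 N holds the tilt (slope -0.67 → about 35°). The mat's own 4 mm rim is a fixed stop: I'll set the lower edge on the bench just outside the near rim, butt it against the rim and arc the grip over it.

Emit:
servo_tool(
  motion=[
    [0.7,-2,0.4,0.3,0],
    [0.7,-4,0.8,0.3,0],
    [0.7,-6,1.3,0.3,0],
    [0.7,-7.9,1.7,0.3,0],
    [0.7,-7.9,1.7,-0.4,0],
    [0.7,-7.9,1.7,-0.9,0],
    [0.7,-7.9,1.7,-1.2,0],
    [0.7,-7.9,1.7,-1.2,0],
  ],
  squeeze=6,
)

```text
time_s: 10.12
ee_pos: [0.339, 0.2858, 0.2783]
eef_rot: [3.141, 0.0, -0.208]
force: [0.3, -1.1, -0.6]
grip_width: 0.0493
grip_force: 6.0
```

```bash
sed -i 's/(395,480)/(385,500)/' ty.py; python3 ty.py
```

```text
[0.33891954 0.2858585  0.27849359] [-0.6 -0.1 -0.3] grip px (np.float64(468.11566801487936), np.float64(218.7410361541225))
[[210, 463, 468], [213, 461, 474], [216, 459, 476], [219, 457, 476], [222, 455, 475], [225, 453, 474], [228, 451, 473], [231, 449, 472], [234, 447, 471], [237, 445, 468], [240, 443, 466], [243, 441, 464], [246, 414, 462], [249, 409, 460], [252, 405, 458]]
{-10: -0.127, -5: -0.203, 0: -0.272, 5: -0.337, 10: -0.398, 15: -0.457, 20: -0.516, 25: -0.573, 30: -0.632, 35: -0.692, 40: -0.755, 45: -0.821, 50: -0.893}
```

Emit:
servo_tool(
  motion=[
    [0.7,0,0,-0.1,0],
    [0.7,0,0,-0.2,0],
    [0.7,0,0,-0.2,0],
  ],
)

```text
time_s: 10.55
ee_pos: [0.3387, 0.2859, 0.2766]
eef_rot: [3.142, 0.0, -0.208]
force: [0.6, -1.3, -1.1]
grip_width: 0.0486
grip_force: 6.0
```

Emit:
servo_tool(
  motion=[
    [0.7,0,0,-0.1,0],
    [0.7,0,0,-0.2,0],
    [0.7,0,0,-0.2,0],
  ],
)

```text
time_s: 10.92
ee_pos: [0.3386, 0.2861, 0.2749]
eef_rot: [-3.141, -0.0, -0.208]
force: [-1.4, 0.3, 4.4]
grip_width: 0.049
grip_force: 6.0
```

Emit:
servo_tool(
  motion=[
    [0.7,0,0,-0.1,0],
    [0.7,0,0,-0.2,0],
    [0.7,0,0,-0.2,0],
  ],
)

```text
time_s: 11.3
ee_pos: [0.3387, 0.2861, 0.2732]
eef_rot: [-3.141, -0.0, -0.208]
force: [-2.0, -0.4, 8.4]
grip_width: 0.049
grip_force: 6.0
```

Emit:
servo_tool(
  motion=[
    [0.7,0,0,0.3,0],
    [0.7,0.5,-0.1,0.3,0],
    [0.7,1.0,-0.2,0.3,0],
    [0.7,1.5,-0.32,0.4,0],
    [0.7,2.0,-0.42,0.55,0],
    [0.7,2.0,-0.42,0.55,0],
  ],
  squeeze=3,
)

```text
time_s: 12.05
ee_pos: [0.359, 0.2817, 0.2782]
eef_rot: [-3.142, -0.0, -0.208]
force: [-0.4, 0.2, 0.6]
grip_width: 0.0489
grip_force: 3.0
```

```bash
python3 ty.py
```

```text
[0.35878792 0.28167019 0.27812004] [-0.1 -0.5  0.4] grip px (np.float64(462.415797344006), np.float64(221.4122887580785))
[[213, 457, 466], [216, 455, 471], [219, 453, 471], [222, 452, 470], [225, 449, 469], [228, 447, 468], [231, 446, 467], [234, 444, 467], [237, 442, 465], [240, 440, 463], [243, 438, 462], [246, 414, 460], [249, 408, 458], [252, 405, 456], [255, 403, 454]]
{-10: -0.115, -5: -0.192, 0: -0.263, 5: -0.329, 10: -0.391, 15: -0.451, 20: -0.51, 25: -0.569, 30: -0.628, 35: -0.689, 40: -0.753, 45: -0.82, 50: -0.892}
```

Emit:
servo_tool(
  motion=[
    [0.7,0.5,-0.1,0.13,0],
    [0.7,1.0,-0.2,0.24,0],
    [0.7,1.5,-0.32,0.33,0],
    [0.7,2.0,-0.42,0.4,0],
    [0.7,2.5,-0.53,0.43,0],
    [0.7,2.9,-0.61,0.43,0],
    [0.7,2.9,-0.61,0.43,0],
  ],
)

```text
time_s: 12.98
ee_pos: [0.3879, 0.2756, 0.2825]
eef_rot: [-3.141, -0.0, -0.208]
force: [-0.4, 0.0, 1.6]
grip_width: 0.0487
grip_force: 3.0
```

```bash
python3 ty.py
```

```text
[0.38773405 0.27562936 0.28245148] [-0.3 -0.6  1.4] grip px (np.float64(454.34250278045573), np.float64(223.8342121810757))
[[215, 448, 462], [218, 447, 463], [221, 445, 462], [224, 445, 462], [227, 443, 461], [230, 442, 460], [233, 441, 459], [236, 440, 458], [239, 438, 460], [242, 437, 459], [245, 422, 457], [248, 411, 456], [251, 406, 455], [254, 404, 454], [257, 403, 452]]
{-10: -0.097, -5: -0.176, 0: -0.249, 5: -0.316, 10: -0.38, 15: -0.442, 20: -0.502, 25: -0.562, 30: -0.623, 35: -0.685, 40: -0.749, 45: -0.818, 50: -0.891}
```

It works: the tilt is now about 12°. I'll finish the arc.

Emit:
servo_tool(
  motion=[
    [0.7,0.4,-0.08,0,0],
    [0.7,0.8,-0.17,0,0],
    [0.7,1.2,-0.25,-0.05,0],
    [0.7,1.6,-0.34,-0.1,0],
    [0.7,2.0,-0.42,-0.17,0],
    [0.7,2.2,-0.46,-0.2,0],
    [0.7,2.2,-0.46,-0.2,0],
  ],
)

```text
time_s: 13.9
ee_pos: [0.4097, 0.271, 0.2805]
eef_rot: [-3.141, -0.0, -0.208]
force: [-0.7, 0.1, 2.3]
grip_width: 0.0488
grip_force: 3.0
```

```bash
python3 ty.py
```

```text
[0.40967466 0.27105863 0.28051732] [-1.1 -0.6  2.5] grip px (np.float64(447.65105279890196), np.float64(227.41312068955352))
[[219, 440, 457], [222, 440, 456], [225, 439, 455], [228, 438, 455], [231, 438, 454], [234, 437, 453], [237, 436, 452], [240, 436, 452], [243, 435, 455], [246, 415, 455], [249, 408, 454], [252, 405, 453], [255, 403, 453], [258, 403, 452], [261, 402, 454]]
{-10: -0.082, -5: -0.163, 0: -0.237, 5: -0.306, 10: -0.372, 15: -0.435, 20: -0.496, 25: -0.557, 30: -0.619, 35: -0.682, 40: -0.747, 45: -0.816, 50: -0.891}
```

Upright to within about 2°. Lift, carry to the centre of the mat and lower.

Emit:
servo_tool(
  motion=[
    [0.7,0,0,0.7,0],
    [0.7,0,0,1.4,0],
    [0.7,1.5,-0.3,1.6,0],
    [0.7,3,-0.6,1.6,0],
    [0.7,4.3,-0.9,1.6,0],
    [0.7,4.3,-0.9,1.3,0],
    [0.7,4.3,-0.9,1,0],
    [0.7,4.3,-0.9,1,0],
  ],
  squeeze=5,
)

```text
time_s: 14.95
ee_pos: [0.4523, 0.2621, 0.2901]
eef_rot: [3.141, 0.001, -0.207]
force: [1.1, -0.0, -0.9]
grip_width: 0.0489
grip_force: 5.0
```

```bash
python3 ty.py
```

```text
[0.45236696 0.26216355 0.29029414] [ 0.1 -0.7 -0.1] grip px (np.float64(435.22961780089264), np.float64(230.13943224218568))
[[222, 427, 444], [225, 427, 443], [228, 426, 442], [231, 426, 442], [234, 425, 441], [237, 425, 441], [240, 424, 440], [243, 423, 439], [246, 415, 444], [249, 409, 443], [252, 405, 445], [255, 403, 449], [258, 403, 452], [261, 402, 454], [264, 403, 455]]
{-10: -0.054, -5: -0.138, 0: -0.215, 5: -0.286, 10: -0.354, 15: -0.419, 20: -0.482, 25: -0.546, 30: -0.609, 35: -0.674, 40: -0.741, 45: -0.813, 50: -0.889}
```

Emit:
servo_tool(
  motion=[
    [0.7,0,0,-0.2,0],
    [0.7,0,0,-0.4,0],
    [0.7,0,0,-0.4,0],
  ],
)

```text
time_s: 15.38
ee_pos: [0.4526, 0.2621, 0.2863]
eef_rot: [3.141, 0.0, -0.208]
force: [0.4, -0.1, 0.3]
grip_width: 0.049
grip_force: 5.0
```

Emit:
servo_tool(
  motion=[
    [0.7,0,0,-0.1,0],
    [0.7,0,0,-0.2,0],
    [0.7,0,0,-0.2,0],
  ],
  squeeze=3,
)

```text
time_s: 15.75
ee_pos: [0.4526, 0.262, 0.2844]
eef_rot: [3.142, 0.0, -0.208]
force: [0.8, -0.7, -1.4]
grip_width: 0.0488
grip_force: 3.0
```

Emit:
servo_tool(
  motion=[
    [0.7,0,0,-0.1,0],
    [0.7,0,0,-0.15,0],
    [0.7,0,0,-0.15,0],
  ],
)

```text
time_s: 16.12
ee_pos: [0.4526, 0.262, 0.2829]
eef_rot: [3.142, 0.0, -0.208]
force: [0.0, -1.4, -1.2]
grip_width: 0.0488
grip_force: 3.0
```

Emit:
servo_tool(
  motion=[
    [0.7,0,0,-0.1,0],
    [0.7,0,0,-0.15,0],
    [0.7,0,0,-0.15,0],
  ],
)

```text
time_s: 16.5
ee_pos: [0.4526, 0.262, 0.2814]
eef_rot: [3.142, 0.0, -0.208]
force: [0.1, 0.0, -1.2]
grip_width: 0.0485
grip_force: 3.0
```

Emit:
servo_tool(
  motion=[
    [0.7,0,0,-0.1,0],
    [0.7,0,0,-0.2,0],
    [0.7,0,0,-0.2,0],
  ],
)

```text
time_s: 16.88
ee_pos: [0.4527, 0.2621, 0.2797]
eef_rot: [-3.141, -0.0, -0.208]
force: [-1.4, -0.9, 3.9]
grip_width: 0.0492
grip_force: 3.0
```

Contact. Open, then rise straight up.

Emit:
servo_tool(
  motion=[
    [0.6,0,0,0,0],
    [0.4,0,0,0,0],
    [0,0,0,0,0],
    [0,0,0,0,0],
    [0,0,0,3,0],
    [0,0,0,7,0],
    [0,0,0,13,0],
    [0,0,0,15,0],
  ],
)

```text
time_s: 17.88
ee_pos: [0.4525, 0.262, 0.433]
eef_rot: [-3.139, -0.004, -0.208]
force: [0.2, 0.0, -1.4]
grip_width: 0.0939
grip_force: 0.0
```

```bash
python3 - <<'E'
from h import *
s=cam('scene'); o=ctrl.get_obs(); print(o['time_s'],o['ee_pos'],o['grip_width'])
L=tilt(s,((20,120,90),(36,255,255)),(385,500),None,range(212,252,3)); print(L.tolist())
for h in (.119,.104,.004): print(h,proj(s,np.array([.4527,.262,h])))
E
```

```text
17.925 [0.45258323 0.26201885 0.43403108] 0.09374351115551373
[[212, -1, -1], [215, -1, -1], [218, -1, -1], [221, 432, 438], [224, 427, 445], [227, 427, 447], [230, 426, 448], [233, 426, 447], [236, 425, 446], [239, 424, 446], [242, 424, 445], [245, 422, 444], [248, 411, 443], [251, 406, 444]]
0.119 (np.float64(435.7092454957094), np.float64(227.28245895284854))
0.104 (np.float64(434.64688394459324), np.float64(232.2345715349644))
0.004 (np.float64(428.04846721531175), np.float64(262.9925582794832))
```

Yellow stands on its mat (midline scene column 437 against 436 predicted). Next is the blue rim: I'll compare the rim's extreme pixels in both views with those predicted from the pot geometry.

```bash
python3 - <<'E'
from h import *
s=cam('scene'); t=cam('top')
w=np.array([-.978,.206,0]); z=np.array([0,0,1.]); a=np.sin(np.radians(40))*w+np.cos(np.radians(40))*z
e1=np.cross(z,w); e2=np.cross(a,e1); B=np.array([.616,.029,.143])
A=np.linspace(0,2*np.pi,180)
for n,c,box in (('scene',s,(295,190,345,232)),('top',t,(265,135,310,185))):
    x0,y0,x1,y1=box; hsv=cv2.cvtColor(c['bgr'],cv2.COLOR_BGR2HSV)[y0:y1,x0:x1]
    m=cv2.inRange(hsv,(100,130,60),(128,255,255)); k,l,st,_=cv2.connectedComponentsWithStats(m); 
    i=1+np.argmax(st[1:,4]); ys,xs=np.where(l==i); print(n,'mask u',xs.min()+x0,xs.max()+x0,'v',ys.min()+y0,ys.max()+y0,len(xs))
    P=np.array([proj(c,B+.0335*(np.cos(q)*e1+np.sin(q)*e2)) for q in A]); print('pred rim u',P[:,0].min().round(1),P[:,0].max().round(1),'v',P[:,1].min().round(1),P[:,1].max().round(1))
S=cv2.resize(s['bgr'][180:250,285:355],(395,395),interpolation=cv2.INTER_CUBIC);T=cv2.resize(t['bgr'][120:190,255:325],(395,395),interpolation=cv2.INTER_CUBIC)
cv2.imwrite('pics/blue.png',np.hstack([S,T]))
E
```

```text
scene mask u 298 329 v 198 226 555
pred rim u 306.3 329.0 v 197.0 212.6
top mask u 277 303 v 140 170 621
pred rim u 276.2 301.0 v 150.3 172.1
```

View pics/blue.png

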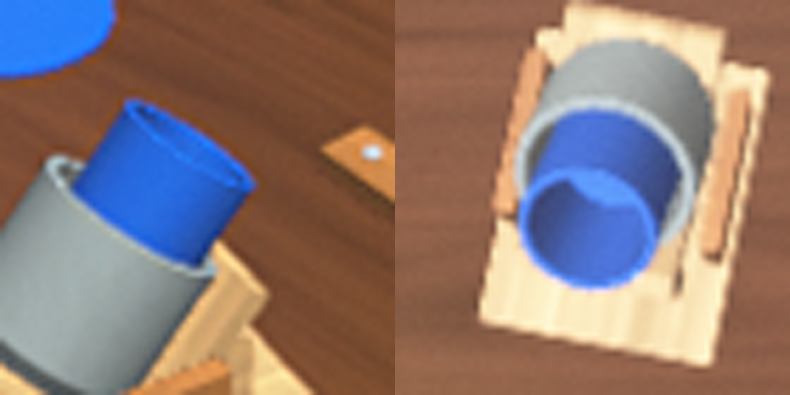

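The top crop shows the blue rim spanning columns 277–301 with its bottom at row 171. The scene crop shows its upper left at (308,198) and its right edge at column 329. Both are within a pixel of prediction, so the mouth is at about (0.617, 0.028, 0.142). I'll go and grasp 15 mm below the rim.

Emit:
servo_tool(
  motion=[
    [0,3,-4,0,0],
    [0,7,-9,0,0],
    [0,10,-14,0,0],
    [0,13,-18,0,0],
    [0,16,-22,-2,0],
    [0,17.4,-23.6,-4.5,0],
    [0,17.4,-23.6,-4.5,0],
    [0,17.4,-23.6,-7,0],
    [0,17.4,-23.6,-9.5,0],
    [0,17.4,-23.6,-11.5,0],
    [0,17.4,-23.6,-12.2,0],
    [0,17.4,-23.6,-12.2,0],
  ],
)

```text
time_s: 19.52
ee_pos: [0.6265, 0.0266, 0.3079]
eef_rot: [-3.142, -0.0, -0.207]
force: [-0.3, 0.0, -0.1]
grip_width: 0.0939
grip_force: 0.0
```

Emit:
servo_tool(
  motion=[
    [0.3,0,0,0,0],
    [0.5,0,0,0,0],
    [0.5,0,0,0,0],
    [0.5,0,0,0,0],
    [0.5,0,0,0,0],
  ],
  squeeze=15,
)

```text
time_s: 20.15
ee_pos: [0.6267, 0.0261, 0.308]
eef_rot: [-3.141, -0.001, -0.208]
force: [-2.5, 1.2, 5.2]
grip_width: 0.0679
grip_force: 16.0
```

Emit:
servo_tool(
  motion=[
    [0.5,-0.6,0.1,0.8,0],
    [0.5,-1.3,0.3,1.5,0],
    [0.5,-1.9,0.4,2.3,0],
    [0.5,-2.5,0.5,3.1,0],
    [0.5,-2.5,0.5,3.1,0],
  ],
)

```text
time_s: 20.78
ee_pos: [0.6013, 0.0312, 0.3393]
eef_rot: [-3.141, -0.001, -0.207]
force: [-0.4, 0.1, -0.9]
grip_width: 0.0676
grip_force: 15.0
```

Emit:
servo_tool(
  motion=[
    [0.5,-0.6,0.1,0.8,0],
    [0.5,-1.3,0.3,1.5,0],
    [0.5,-1.9,0.4,2.3,0],
    [0.5,-2.5,0.5,3.1,0],
    [0.5,-3.1,0.7,3.8,0],
    [0.5,-3.8,0.8,4.6,0],
    [0.5,-5,1,6.1,0],
    [0.5,-7,0,8,0],
    [0.5,-7,0,8,0],
  ],
)

```text
time_s: 21.9
ee_pos: [0.5308, 0.0308, 0.4202]
eef_rot: [-3.141, -0.003, -0.208]
force: [-1.1, -0.1, -1.5]
grip_width: 0.0676
grip_force: 15.0
```

```bash
cat > tb.py <<'E'
from h import *
s=cam('scene'); o=ctrl.get_obs(); g=o['ee_pos']-[0,0,.18]
pu,pv=proj(s,g); print(o['time_s'],o['ee_pos'],o['force'].round(1),'grip px',pu,pv,o['qpos'].round(2))
v0=int(pv); L=tilt(s,((100,130,60),(128,255,255)),(max(int(pu)-45,0),int(pu)+35),None,range(v0-8,v0+36,3)); print(L.tolist())
print(predslope(s,g,.0335,.092,.018))
E
python3 tb.py; python3 -c "
from h import *
t=cam('top')
for p in ((403,214),(415,280),(415,258),(403,236)): print(onz(t,*p,.004).round(3))"
```

```text
21.95 [0.53135179 0.03099773 0.41913131] [ 0.7  1.6 -1.7] grip px 343.50692009269494 159.19654851950366 [-0.01  0.25  1.55  0.    1.34  1.77]
[[151, 333, 346], [154, 331, 349], [157, 330, 348], [160, 328, 348], [163, 326, 348], [166, 324, 348], [169, 322, 348], [172, 320, 348], [175, 298, 348], [178, 298, 346], [181, 298, 344], [184, 298, 342], [187, 298, 340], [190, 298, 338], [193, 326, 336]]
{-10: 0.139, -5: 0.05, 0: -0.034, 5: -0.113, 10: -0.19, 15: -0.265, 20: -0.341, 25: -0.417, 30: -0.495, 35: -0.578, 40: -0.665, 45: -0.76, 50: -0.864}
[ 0.473 -0.296  0.004]
[ 0.279 -0.324  0.004]
[ 0.343 -0.327  0.004]
[ 0.408 -0.294  0.004]
```

Blue is clear of the pot, held at about 38°. I'll carry it to the near side of the blue mat and use the same roll against the rim.

Emit:
servo_tool(
  motion=[
    [0.5,-2.5,-5,0,0],
    [0.5,-5,-10,0,0],
    [0.5,-8,-15,0,0],
    [0.5,-11,-20,-1,0],
    [0.5,-14,-25,-3,0],
    [0.5,-15.5,-28.5,-6,0],
    [0.5,-16.3,-30.1,-9,0],
    [0.5,-16.3,-30.1,-11,0],
    [0.5,-16.3,-30.1,-12.9,0],
    [0.5,-16.3,-30.1,-12.9,0],
  ],
)

```text
time_s: 23.25
ee_pos: [0.3687, -0.2699, 0.2879]
eef_rot: [-3.14, 0.003, -0.208]
force: [0.1, 0.6, -0.9]
grip_width: 0.0677
grip_force: 15.0
```

```bash
python3 tb.py
```

```text
23.3 [ 0.36887714 -0.26996536  0.28898823] [-0.6  0.1 -1.7] grip px 312.0545508125566 147.0863734596592 [-0.71  0.24  1.9   0.    1.01  1.07]
[[139, 307, 310], [142, 305, 315], [145, 303, 315], [148, 301, 323], [151, 299, 315], [154, 298, 315], [157, 296, 315], [160, 294, 315], [163, 292, 313], [166, 292, 311], [169, 295, 310], [172, 300, 308], [175, 275, 298], [178, 270, 303], [181, 268, 304]]
{-10: 0.197, -5: 0.105, 0: 0.019, 5: -0.063, 10: -0.143, 15: -0.222, 20: -0.301, 25: -0.381, 30: -0.464, 35: -0.551, 40: -0.644, 45: -0.745, 50: -0.857}
```

Emit:
servo_tool(
  motion=[
    [0.5,0,0,-0.5,0],
    [0.5,0,0,-0.9,0],
    [0.5,0,0,-1.2,0],
    [0.5,0,0,-1.2,0],
  ],
  squeeze=8,
)

```text
time_s: 23.8
ee_pos: [0.3686, -0.2699, 0.2773]
eef_rot: [-3.141, 0.0, -0.208]
force: [-0.2, -0.9, -0.9]
grip_width: 0.068
grip_force: 8.0
```

Emit:
servo_tool(
  motion=[
    [0.5,0,0,-0.1,0],
    [0.5,0,0,-0.3,0],
    [0.5,0,0,-0.3,0],
  ],
)

```text
time_s: 24.18
ee_pos: [0.3686, -0.2699, 0.2743]
eef_rot: [-3.141, 0.0, -0.208]
force: [0.9, -0.3, -1.4]
grip_width: 0.068
grip_force: 8.0
```

Emit:
servo_tool(
  motion=[
    [0.5,0,0,-0.1,0],
    [0.5,0,0,-0.2,0],
    [0.5,0,0,-0.2,0],
  ],
)

```text
time_s: 24.55
ee_pos: [0.3687, -0.2699, 0.2724]
eef_rot: [-3.142, 0.0, -0.208]
force: [-0.5, 0.4, -1.8]
grip_width: 0.0684
grip_force: 8.0
```

Emit:
servo_tool(
  motion=[
    [0.5,0,0,-0.1,0],
    [0.5,0,0,-0.15,0],
    [0.5,0,0,-0.15,0],
  ],
)

```text
time_s: 24.92
ee_pos: [0.3686, -0.2699, 0.2709]
eef_rot: [-3.142, 0.0, -0.208]
force: [-0.9, 0.1, -1.5]
grip_width: 0.0682
grip_force: 8.0
```

Emit:
servo_tool(
  motion=[
    [0.5,0,0,-0.1,0],
    [0.5,0,0,-0.15,0],
    [0.5,0,0,-0.15,0],
  ],
)

```text
time_s: 25.3
ee_pos: [0.3687, -0.27, 0.2695]
eef_rot: [3.142, -0.0, -0.208]
force: [-1.0, -0.8, 0.1]
grip_width: 0.0681
grip_force: 8.0
```

Touching. Now advance against the rim and start the arc.

Emit:
servo_tool(
  motion=[
    [0.5,0,0,0.05,0],
    [0.5,0.5,-0.1,0.05,0],
    [0.5,1.0,-0.2,0.05,0],
    [0.5,1.5,-0.32,0.2,0],
    [0.5,2.0,-0.42,0.33,0],
    [0.5,2.4,-0.5,0.4,0],
    [0.5,2.4,-0.5,0.4,0],
  ],
  squeeze=4,
)

```text
time_s: 26.18
ee_pos: [0.3928, -0.2749, 0.2733]
eef_rot: [-3.141, 0.0, -0.207]
force: [-0.7, -0.2, -0.9]
grip_width: 0.0684
grip_force: 4.0
```

```bash
python3 tb.py
```

```text
26.225 [ 0.39269414 -0.27489005  0.27327688] [ 0.7 -0.6 -1.7] grip px 305.88606908371145 153.01239875757972 [-0.69  0.31  1.85  0.    0.99  1.09]
[[145, 299, 307], [148, 298, 308], [151, 297, 317], [154, 296, 308], [157, 295, 308], [160, 293, 308], [163, 292, 312], [166, 291, 310], [169, 290, 309], [172, 289, 308], [175, 275, 307], [178, 270, 305], [181, 268, 304], [184, 267, 304], [187, 268, 302]]
{-10: 0.212, -5: 0.118, 0: 0.03, 5: -0.054, 10: -0.136, 15: -0.216, 20: -0.296, 25: -0.377, 30: -0.461, 35: -0.549, 40: -0.643, 45: -0.745, 50: -0.857}
```

Already down to about 25°. Continuing.

Emit:
servo_tool(
  motion=[
    [0.5,0.4,-0.08,0,0],
    [0.5,0.8,-0.17,0,0],
    [0.5,1.2,-0.25,0,0],
    [0.5,1.6,-0.34,-0.03,0],
    [0.5,2.0,-0.42,-0.08,0],
    [0.5,2.4,-0.5,-0.14,0],
    [0.5,2.4,-0.5,-0.14,0],
  ],
)

```text
time_s: 27.1
ee_pos: [0.4169, -0.28, 0.272]
eef_rot: [3.142, -0.0, -0.207]
force: [1.1, 0.8, 3.3]
grip_width: 0.068
grip_force: 4.0
```

```bash
python3 tb.py
```

```text
27.15 [ 0.41676312 -0.27997103  0.2720233 ] [0.7 0.3 2.5] grip px 299.4622578395903 155.12005142192703 [-0.66  0.35  1.79  0.    1.    1.11]
[[147, 291, 301], [150, 292, 310], [153, 291, 301], [156, 291, 301], [159, 290, 302], [162, 290, 302], [165, 289, 307], [168, 289, 307], [171, 289, 306], [174, 278, 306], [177, 272, 305], [180, 268, 305], [183, 267, 304], [186, 268, 303], [189, 270, 300]]
{-10: 0.225, -5: 0.13, 0: 0.041, 5: -0.045, 10: -0.127, 15: -0.208, 20: -0.29, 25: -0.372, 30: -0.457, 35: -0.546, 40: -0.64, 45: -0.743, 50: -0.857}
```

Emit:
servo_tool(
  motion=[
    [0.5,0.4,-0.08,-0.06,0],
    [0.5,0.8,-0.17,-0.14,0],
    [0.5,1.2,-0.25,-0.23,0],
    [0.5,1.6,-0.34,-0.33,0],
    [0.5,1.8,-0.38,-0.38,0],
    [0.5,1.8,-0.38,-0.38,0],
  ],
)

```text
time_s: 27.9
ee_pos: [0.4347, -0.2837, 0.268]
eef_rot: [-3.141, 0.0, -0.208]
force: [-0.3, 0.5, -0.9]
grip_width: 0.0681
grip_force: 4.0
```

```bash
python3 tb.py
```

```text
27.95 [ 0.43462178 -0.28369406  0.2680675 ] [-1.3 -0.3 -0.7] grip px 294.6815718543372 157.51913964123523 [-0.65  0.39  1.74  0.    1.01  1.13]
[[149, 286, 296], [152, 285, 305], [155, 286, 296], [158, 286, 297], [161, 287, 297], [164, 286, 297], [167, 287, 305], [170, 287, 305], [173, 284, 305], [176, 273, 305], [179, 269, 305], [182, 267, 304], [185, 267, 303], [188, 269, 301], [191, 273, 296]]
{-10: 0.236, -5: 0.139, 0: 0.049, 5: -0.037, 10: -0.121, 15: -0.203, 20: -0.285, 25: -0.368, 30: -0.454, 35: -0.543, 40: -0.639, 45: -0.742, 50: -0.856}
```

Upright to within a degree or two. Lift, centre and lower.

Emit:
servo_tool(
  motion=[
    [0.5,0,0,0.7,0],
    [0.5,0,0,1.4,0],
    [0.5,1.5,-0.3,1.6,0],
    [0.5,3,-0.6,1.6,0],
    [0.5,4,-0.9,1.6,0],
    [0.5,4,-0.9,1.2,0],
    [0.5,4,-0.9,0.7,0],
    [0.5,4,-0.9,0.7,0],
  ],
  squeeze=6,
)

```text
time_s: 28.95
ee_pos: [0.4743, -0.2927, 0.2747]
eef_rot: [-3.141, 0.001, -0.208]
force: [-0.0, -0.6, -1.4]
grip_width: 0.0684
grip_force: 6.0
```

```bash
python3 tb.py
```

```text
29.0 [ 0.47436416 -0.29273385  0.27503062] [-0.2 -0.3 -2.3] grip px 283.4649472756401 158.60712172670233 [-0.62  0.46  1.63 -0.    1.06  1.16]
[[150, 275, 285], [153, 274, 293], [156, 275, 293], [159, 275, 294], [162, 275, 294], [165, 276, 294], [168, 275, 294], [171, 276, 294], [174, 276, 296], [177, 272, 302], [180, 268, 304], [183, 267, 304], [186, 268, 303], [189, 270, 300], [192, 276, 294]]
{-10: 0.259, -5: 0.16, 0: 0.068, 5: -0.02, 10: -0.105, 15: -0.189, 20: -0.273, 25: -0.357, 30: -0.445, 35: -0.536, 40: -0.633, 45: -0.738, 50: -0.854}
```

Emit:
servo_tool(
  motion=[
    [0.5,0,0,-0.1,0],
    [0.5,0,0,-0.3,0],
    [0.5,0,0,-0.3,0],
  ],
  squeeze=4,
)

```text
time_s: 29.38
ee_pos: [0.4746, -0.2927, 0.2721]
eef_rot: [-3.141, 0.0, -0.208]
force: [-1.0, -0.6, -0.4]
grip_width: 0.068
grip_force: 4.0
```

Emit:
servo_tool(
  motion=[
    [0.5,0,0,-0.1,0],
    [0.5,0,0,-0.2,0],
    [0.5,0,0,-0.2,0],
  ],
)

```text
time_s: 29.75
ee_pos: [0.4746, -0.2927, 0.2701]
eef_rot: [-3.142, 0.0, -0.208]
force: [-0.2, -0.5, -1.6]
grip_width: 0.0686
grip_force: 4.0
```

Emit:
servo_tool(
  motion=[
    [0.5,0,0,-0.1,0],
    [0.5,0,0,-0.15,0],
    [0.5,0,0,-0.15,0],
  ],
)

```text
time_s: 30.12
ee_pos: [0.4746, -0.2927, 0.2687]
eef_rot: [-3.142, 0.0, -0.208]
force: [-0.7, -0.8, -1.5]
grip_width: 0.0683
grip_force: 4.0
```

Emit:
servo_tool(
  motion=[
    [0.5,0,0,-0.1,0],
    [0.5,0,0,-0.2,0],
    [0.5,0,0,-0.2,0],
  ],
)

```text
time_s: 30.5
ee_pos: [0.4748, -0.2928, 0.2673]
eef_rot: [3.141, -0.001, -0.208]
force: [0.6, 1.3, 4.3]
grip_width: 0.0686
grip_force: 4.0
```

Emit:
servo_tool(
  motion=[
    [0.5,0,0,-0.1,0],
    [0.5,0,0,-0.15,0],
    [0.5,0,0,-0.15,0],
  ],
)

```text
time_s: 30.88
ee_pos: [0.4748, -0.2928, 0.2658]
eef_rot: [3.141, -0.001, -0.208]
force: [0.2, 1.9, 6.3]
grip_width: 0.0679
grip_force: 4.0
```

Firm contact. Release and rise.

Emit:
servo_tool(
  motion=[
    [0.4,0,0,0,0],
    [0.2,0,0,0,0],
    [0,0,0,0,0],
    [0,0,0,0,0],
    [0,0,0,3,0],
    [0,0,0,7,0],
    [0,0,0,13,0],
    [0,-6,0,17,0],
    [0,-10,6,17,0],
    [0,-12,12,17,0],
    [0,-12,14,17,0],
    [0,-12,14,17,0],
    [0,-12,14,17,0],
  ],
)

```text
time_s: 32.5
ee_pos: [0.3548, -0.1531, 0.4353]
eef_rot: [3.141, -0.0, -0.207]
force: [1.1, -0.1, 0.4]
grip_width: 0.0939
grip_force: 0.0
```

```bash
python3 - <<'E'
from h import *
s=cam('scene'); t=cam('top'); print(ctrl.get_obs()['time_s'],ctrl.get_obs()['ee_pos'])
def rim(c,p,r,h):
    P=np.array([proj(c,np.array([p[0]+r*np.cos(q),p[1]+r*np.sin(q),z])) for q in np.linspace(0,6.28,60) for z in (.004,h)]); return P.min(0).round(1),P.max(0).round(1)
for nm,p,r,h,lo,hi in (('y',(.4527,.262),.024,.119,(20,60,60),(36,255,255)),('b',(.4745,-.2925),.0335,.114,(98,100,40),(128,255,255))):
    for n,c in (('scene',s),('top',t)):
        a,b=rim(c,p,r,h); print(nm,n,'pred',a,b)
        m=cv2.inRange(cv2.cvtColor(c['bgr'],cv2.COLOR_BGR2HSV),lo,hi)
        if n=='scene':
            print([(v,np.where(m[v,int(a[0])-12:int(b[0])+12])[0][[0,-1]]+int(a[0])-12) for v in range(int(a[1])+4,int(a[1])+26,4)])
        else:
            e=cv2.Canny(c['bgr'],60,150); gx=cv2.cvtColor(c['bgr'],cv2.COLOR_BGR2GRAY)
            u=int((a[0]+b[0])/2); v=int((a[1]+b[1])/2)
            ci=cv2.HoughCircles(gx[v-35:v+35,u-35:u+35],cv2.HOUGH_GRADIENT,1,6,param1=100,param2=9,minRadius=7,maxRadius=16)
            top=np.array(proj(c,np.array([*p,h]))); print('rim centre pred',top.round(1),'circles',None if ci is None else (ci[0,:4]+[u-35,v-35,0]).tolist())
E
```

```text
32.6 [ 0.35489553 -0.15346928  0.43502622]
y scene pred [418.3 221.1] [446.3 269.8]
[(225, array([427, 446])), (229, array([426, 448])), (233, array([426, 447])), (237, array([425, 446])), (241, array([424, 445])), (245, array([422, 444]))]
y top pred [194.2 216. ] [222.8 234. ]
rim centre pred [203.2 225. ] circles [[214.5, 224.5, 8.199999809265137], [204.5, 224.5, 8.199999809265137], [208.5, 231.5, 14.300000190734863], [221.5, 219.5, 15.399999618530273]]
b scene pred [272.8 148.8] [294.9 187.6]
[(152, array([275, 293])), (156, array([274, 293])), (160, array([275, 293])), (164, array([275, 294])), (168, array([275, 294])), (172, array([275, 294]))]
b top pred [390.4 199.9] [421.6 224.7]
rim centre pred [409.2 212.3] circles [[408.5, 210.5, 11.800000190734863], [408.5, 216.5, 15.399999618530273], [402.5, 212.5, 10.899999618530273]]
```

Both rims are within 2 px (about 5 mm) of an upright beaker at the mat centre, and the arm is clear.

```bash
python3 -c "
from station import ctrl
print(ctrl.hand_in())"
```

```text
the job is handed in; nothing more can be done
None
```

I've handed the job in at about 33 s of the 56 s allowed: the camera check just before showed the yellow and blue beakers upright and released, within about 5 mm of their mat centres, but `hand_in()` gave no verdict and I did not re-measure the other toys.

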